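Line up the rest posts by height

TASK

Stand the four rest posts upright on the row of round pads, one to a pad and centred on it, in order of height: the shortest on the red pad at one end, then each next taller one on the next pad along, so that the tallest is on the far end. Leave the micrometer and the oil bottle where they are.

Things in the scene. Friction and masses are not known exactly. Their poses are not given: they have to be found in the camera images.
- post_40: the shortest of four loose rest posts, 40 mm tall in all, about 0.14 kg: round steel foot 40 mm across and 8 mm thick, above it a round aluminium shank of 28 mm diameter (grip here) to 4 mm below the top, then a brass button 23 mm across. Origin at the centre of its underside, z up along the post. Starts standing on the bench (z = 0).
- post_60: the second shortest of four loose rest posts, 60 mm tall in all, about 0.18 kg: round steel foot 40 mm across and 8 mm thick, above it a round aluminium shank of 28 mm diameter (grip here) to 4 mm below the top, then a brass button 23 mm across. Origin at the centre of its underside, z up along the post. Starts standing on the bench (z = 0).
- post_80: the second tallest of four loose rest posts, 80 mm tall in all, about 0.21 kg: round steel foot 40 mm across and 8 mm thick, above it a round aluminium shank of 28 mm diameter (grip here) to 4 mm below the top, then a brass button 23 mm across. Origin at the centre of its underside, z up along the post. Starts standing on the bench (z = 0).
- post_100: the tallest of four loose rest posts, 100 mm tall in all, about 0.24 kg: round steel foot 40 mm across and 8 mm thick, above it a round aluminium shank of 28 mm diameter (grip here) to 4 mm below the top, then a brass button 23 mm across. Origin at the centre of its underside, z up along the post. Starts standing on the bench (z = 0).
- pad_red: the red pad: the start of the row. It is at one end of the row, either the left or the right. Fixed disc 48 mm across, 3 mm thick, flat top 11 mm above the bench; origin at the centre of its underside. The four pads stand in a straight row, 75 mm apart, on a fixed dark bar 325 x 56 x 8 mm that runs roughly along y, turned by up to 0.2 rad.
- pad_grey_1: one of the two grey pads in the middle of the row; whether it or pad_grey_2 is next to the red pad varies. Fixed disc 48 mm across, 3 mm thick, flat top 11 mm above the bench; origin at the centre of its underside.
- pad_grey_2: the other of the two grey pads in the middle of the row; whether it or pad_grey_1 is next to the red pad varies. Fixed disc 48 mm across, 3 mm thick, flat top 11 mm above the bench; origin at the centre of its underside.
- pad_grey_3: the grey pad at the end of the row farthest from the red pad. Fixed disc 48 mm across, 3 mm thick, flat top 11 mm above the bench; origin at the centre of its underside.
- oil_bottle: bystander: a loose white squeeze bottle with a red collar and a long nozzle, 58 mm across and 207 mm tall, standing on the bench behind the row as the robot sees it. Origin at the centre of its underside. Not to be moved.
- measuring_micrometer: bystander: a loose micrometer lying on the bench just behind the row, beside the bottle, 42 x 129 x 16 mm, long along its own y. Origin at the centre of its underside. Not to be moved.
There are look-alikes about, which are no part of the job. Leave any blue look-alike of the post_40 alone.

How it is judged (in metres and radians):
At the end, for the whole second after the job is handed in: Counting from the red pad, the posts of 40, 60, 80 and 100 mm stand on the first, second, third and fourth pad of the row: each centre within 10 mm of its pad's centre, upright within 0.1 rad, its foot resting on the pad (underside 9 to 14 mm above the bench), and at rest (((horizontal distance between pad_red and pad_grey_1 below 0.1 m and horizontal distance between post_40 and pad_red below 0.01 m and horizontal distance between post_60 and pad_grey_1 below 0.01 m and horizontal distance between post_80 and pad_grey_2 below 0.01 m and horizontal distance between post_100 and pad_grey_3 below 0.01 m) or (horizontal distance between pad_red and pad_grey_2 below 0.1 m and horizontal distance between post_40 and pad_red below 0.01 m and horizontal distance between post_60 and pad_grey_2 below 0.01 m and horizontal distance between post_80 and pad_grey_1 below 0.01 m and horizontal distance between post_100 and pad_grey_3 below 0.01 m)) and height (world z) of post_40 between 0.009 and 0.014 m and angle between each of post_40, post_60, post_80, post_100's own z axis and vertical below 0.1 rad and linear speed of each of post_40, post_60, post_80, post_100 below 0.02 m/s and angular speed of each of post_40, post_60, post_80, post_100 below 0.2 rad/s and height (world z) of post_60 between 0.009 and 0.014 m and height (world z) of post_80 between 0.009 and 0.014 m and height (world z) of post_100 between 0.009 and 0.014 m); the robot touches nothing.
It fails at once if the oil bottle is moved by more than 20 mm or tipped (distance of oil_bottle from where it was at the start of the episode above 0.02 m or angle between oil_bottle's own z axis and vertical above 0.3 rad).
It fails at once if the micrometer is moved by more than 20 mm or tipped (distance of measuring_micrometer from where it was at the start of the episode above 0.02 m or angle between measuring_micrometer's own z axis and vertical above 0.3 rad).
It also fails if it takes over 93 s, if anything falls off the work surface, if the arm or the gripper's body presses on something with over 40 N, if the wrist force passes 120 N, or if a joint passes its speed limit or range.

ROBOT

A 6-joint arm with a two-finger parallel gripper is mounted at the origin on a cart in front of the work surface, level with it; the furniture and walls round the work are solid. World frame = base frame: x ahead of the robot, y to its left, z up, the work surface at z = 0. Lengths are in mm, angles in degrees, forces in N, time in s.
With the tool pointing down it reaches from about 250 to 775 mm from the base axis. Payload 4 kg.
Tool frame: the origin (TCP) lies on the mounting face of the last link; the fingertips stand 173 mm ahead of it and the grasp point (between the pads) lies 155 mm ahead of it; z points along the fingers, y is the line along which they close (so a half turn about z gives the same grasp; the last joint's range is limited). The gripper opens to 85 mm and grips with 20 to 120 N. Pads are 22 mm wide; open, the fingers measure 114 mm over their backs; the gripper's body (76 mm by 85 mm) begins 54 mm behind the grasp point. The pads swing forward as they close: fully open they stand 13 mm farther back than shut.
Start: joints at [65.14, 4.996, 78.535, -0, 96.463, -5.907], TCP at [178.642, 520.18, 404.741] pointing down, gripper open.
Joint ranges: [-177.83, 177.83], [-43.37, 116.18], [15.69, 146.23], [-61.86, 241.86], [9.47, 152.12], [-147.06, 147.06]. Speed limits (degrees/s): [159.86, 159.86, 180, 180, 180, 180].

INTERFACE

Orientations are given as [roll, pitch, yaw] about the fixed x, y, z axes, in that order (R = Rz(yaw) Ry(pitch) Rx(roll)).
In Python, from bench import r gives the robot as it stands. Calls block until the motion is done:
- r.movep(position, orientation): joint-space move of the TCP to a pose.
- r.move_straight(position, rot=None, v=150, threshold=None): straight line of the TCP; rot=None keeps the orientation; v is the mean speed in mm/s. With threshold (N) it stops when the force on the tool has changed by that much, and returns True; else False.
- r.movej(angles): joint-space move.
- r.command_gripper(opening): opening from 0.0 (shut) to 1.0 (fully open); the grip force is fixed at half the most; returns when the fingers have stopped.
- r.hold(seconds).
- r.solve_ik(position, orientation): joint angles nearest the present ones, or None.
- r.get_obs(): the state.
- r.camera(name): name is "scene" or "top" or "wrist"; returns (picture, depth): 384x512x3 uint8, blue, green, red; 384x512 float32, mm along the optical axis (not along the pixel's ray), 0 where there is no reading.
- r.calibration(name): a dict with "mtx" (3x3 intrinsics, pixels), "origin" and "attitude" of the camera in the world. Camera axes: x right, y up, looking along -z (the intrinsics and any distortion apply to the point x, -y, -z); pixel columns grow to the right and rows downward; lengths in mm; the calibration is good to about 2 mm. A picture is of the moment at which its call begins: read the wrist's pose just before it. calibration takes no time and is no camera call; for the wrist camera it gives the pose at the moment of the call.
A pose or a line that the arm cannot do raises r.Unreachable and nothing moves.
- r.hand_in(): hands the job in; it is judged then, once.
Trained networks look in the newest picture that a camera, given by its name, has taken for a name from the list of things; names that differ only in an ending like _2 or _b are one class to them, and where a whole thing is asked for, a point or a joint stands for the part that bears it (a point fixed in the world has none). Each returns a list of dicts, best first, with "confidence" (0 to 1); they miss things now and then, are a little off and sometimes report something else, mostly with a low value. They report only what shows in the picture. A call takes as long as a camera call. They do not tell look-alikes from the thing itself.
- r.silhouettes(camera, name): "region" (384x512 bool, what is visible of it) and "rect" ([left, top, right, bottom] in pixels, round what is visible of it).
The state is a dict: "time": time; "qpos": joint angles; "qvel": joint speeds; "tau": joint torques, N m; "position": TCP position; "orientation": TCP orientation; "contact_force": force on the tool from outside, world axes, zero at the start; "moment": the same for the moment, N m; "finger_gap": opening from 0.0 (shut) to 1.0 (fully open); "finger_force": force on a finger pad.
Only numpy, scipy, OpenCV 4.12 (cv2) and the standard library are available. Lean on these libraries where they do the work, as an engineer would, in place of code of your own. Each camera call takes 0.05 s, during which the arm holds its last target. There are 200 camera calls.

## Working session

There is one attempt and no reset: what is moved stays moved. The work goes in short steps, each a Python script; the robot and the scene stay as the last script left them, time stands still between calls to the robot, and variables do not carry over. Pictures are saved under pics/ and viewed, at most 14 in all, crops included, and the job is handed in when it is done.

```bash
ls; mkdir -p pics
cat > h.py <<'E'
import numpy as np, cv2
from bench import r
def look(n,save=None):
    c=r.calibration(n); im,d=r.camera(n)
    if save: cv2.imwrite('pics/'+save,im)
    return c,im,d
def rot(a):
    a=np.array(a,float)
    if a.shape==(3,3): return a
    a=np.radians(a)
    from scipy.spatial.transform import Rotation as R
    return R.from_euler('xyz',a).as_matrix()
def cloud(c,d):
    K=np.array(c['mtx']); v,u=np.mgrid[:384,:512]
    p=np.stack([(u-K[0,2])/K[0,0]*d,-(v-K[1,2])/K[1,1]*d,-d],-1)
    w=p@rot(c['attitude']).T+np.array(c['origin']); w[d<=0]=np.nan
    return w
E
python3 - <<'E'
from h import *
for n in('top','scene'):
    c,im,d=look(n,n+'0.png'); print(n,c)
    np.savez(n+'0.npz',w=cloud(c,d),im=im)
    w=cloud(c,d)
    for nm in('post_40','post_60','post_80','post_100','pad_red','pad_grey_1','oil_bottle','measuring_micrometer'):
        for s in r.silhouettes(n,nm):
            q=w[s['region']]; q=q[~np.isnan(q[:,0])]
            print(nm,round(s['confidence'],2),s['rect'],np.median(q,0).round(),np.percentile(q[:,2],98).round(1) if len(q) else '')
E
```

```text
pics
top {'mtx': array([[365.18753765,   0.        , 251.24559017],
       [  0.        , 365.18753765, 192.71245217],
       [  0.        ,   0.        ,   1.        ]]), 'origin': array([322.514842  , -16.96030692, 964.06968806]), 'attitude': array([ 11.286058  ,   1.53110492, -91.4902506 ])}
post_40 0.75 [135.4, 235.6, 156.7, 252.4] [387. 264.  71.] 102.7
post_40 0.71 [357.0, 185.2, 374.2, 197.6] [ 504. -285.   50.] 61.9
post_40 0.63 [135.7, 193.9, 156.4, 211.1] [492. 268.  52.] 82.9
post_40 0.53 [331.4, 208.3, 346.8, 222.9] [ 448. -218.   35.] 41.9
post_40 0.52 [359.2, 228.7, 373.5, 247.8] [ 383. -286.   23.] 43.0
post_60 0.75 [135.4, 235.6, 156.7, 252.4] [387. 264.  71.] 102.7
post_60 0.71 [357.0, 185.2, 374.2, 197.6] [ 504. -285.   50.] 61.9
post_60 0.63 [135.7, 193.9, 156.4, 211.1] [492. 268.  52.] 82.9
post_60 0.53 [331.4, 208.3, 346.8, 222.9] [ 448. -218.   35.] 41.9
post_60 0.52 [359.2, 228.7, 373.5, 247.8] [ 383. -286.   23.] 43.0
post_80 0.75 [135.4, 235.6, 156.7, 252.4] [387. 264.  71.] 102.7
post_80 0.71 [357.0, 185.2, 374.2, 197.6] [ 504. -285.   50.] 61.9
post_80 0.63
[... 2333 characters left out ...]
5.3] [ 442. -231.   20.] 39.7
post_100 0.79 [265.4, 282.1, 280.4, 302.5] [ 375. -301.   21.] 39.7
post_100 0.67 [313.2, 254.0, 326.2, 281.6] [ 498. -301.   30.] 59.6
post_100 0.5 [178.1, 136.2, 195.1, 166.0] [383. 261.  45.] 97.4
post_100 0.49 [211.8, 132.6, 224.7, 151.8] [490. 263.  38.] 79.4
pad_red 0.73 [265.3, 283.6, 281.5, 301.1] [ 375. -301.   22.] 39.7
pad_red 0.43 [262.9, 205.4, 280.4, 217.7] [500. -67.   9.] 12.0
pad_grey_1 0.6 [212.6, 130.6, 225.7, 154.4] [490. 264.  38.] 79.3
pad_grey_1 0.5 [246.0, 194.7, 261.4, 203.6] [485.   7.   9.] 11.7
pad_grey_1 0.46 [232.5, 181.8, 244.9, 190.6] [471.  80.   9.] 11.7
measuring_micrometer 0.5 [267.6, 171.8, 293.0, 195.6] [586.  37.   9.] 14.8
```

View pics/top0.png

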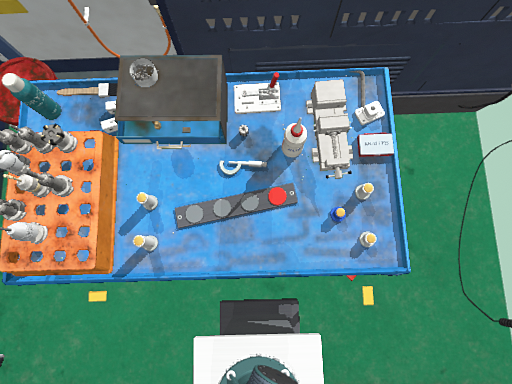

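View pics/scene0.png

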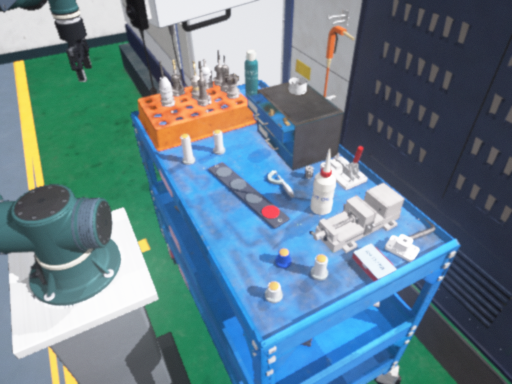

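The row's red pad is at right (px 278,196), greys run left to px 194,214. The posts are the 100 and 80 at left (px 147,243 and 147,202), and the 40 and 60 at right (px 369,240 and 367,190). The blue decoy sits at px 338,214 and the bottle at px 293,140. Next I'll survey with the wrist camera in the grasp orientation.

```bash
cat >> h.py <<'E'
YAW=90
def down(): return [180,0,YAW]
E
python3 - <<'E'
from h import *
print(r.get_obs()['orientation'],r.get_obs()['time'])
for p in ([430,262,400],[440,45,400],[430,-270,400]):
    for y in (90,-90): print(p,y,r.solve_ik(p,[180,0,y]))
ims=[]
for i,p in enumerate(([430,262,400],[440,45,400],[430,-270,400])):
    r.movep(p,down()); r.hold(.3)
    c,im,d=look('wrist'); w=cloud(c,d); np.savez(f'w{i}.npz',w=w,im=im); ims.append(cv2.resize(im,(400,300)))
    print(i,c['origin'],c['attitude'],np.array(r.get_obs()['position']).round(1))
    for nm in ('pad_red','pad_grey_1') if i==1 else ('post_40',):
        for s in r.silhouettes('wrist',nm):
            q=w[s['region']]; q=q[~np.isnan(q[:,0])]; t=np.percentile(q[:,2],90); b=q[abs(q[:,2]-t)<4]
            print(nm,round(s['confidence'],2),np.round(s['rect']),'top',round(t,1),b.mean(0).round(1),((b.min(0)+b.max(0))/2).round(1),np.ptp(b,0).round(1))
cv2.imwrite('pics/w.png',np.vstack([np.hstack(ims[:2]),np.hstack([ims[2],0*ims[2]])]))
print(r.get_obs()['time'])
E
```

```text
[1.79991841e+02 1.95772450e-03 1.61048083e+02] 0.9
[430, 262, 400] 90 [ 2.49000151e+01 -8.97289750e-01  8.51501812e+01 -2.54444375e-14
  9.57471086e+01  2.49000151e+01]
[430, 262, 400] -90 None
[440, 45, 400] 90 [-1.51274311 -8.8670515  92.52047856  0.         96.34657294 -1.51274311]
[440, 45, 400] -90 None
[430, -270, 400] 90 [-38.52531119  -0.35622923  84.6143583    0.          95.74187093
 -38.52531119]
[430, -270, 400] -90 [-3.85253112e+01 -3.56229232e-01  8.46143583e+01 -2.54444375e-14
  9.57418709e+01  1.41474689e+02]
0 [428.46566226 329.54409547 369.33436521] [-15.41786247   0.01836318   0.05073067] [429.7 262.5 400. ]
post_40 0.7 [193. 142. 237. 185.] top 100.2 [387.9 273.3  99.2] [387.6 272.9  99.2] [26.4 26.1  6. ]
post_40 0.65 [292. 141. 332. 180.] top 80.2 [495.2 275.8  79.2] [496.  275.6  79.3] [26.4 26.7  6.2]
1 [438.88151221 112.80953967 369.27280477] [-15.41270297   0.02658045   0.07354879] [440.1  45.8 399.9]
pad_red 0.85 [280. 231. 318. 263.] top 12.0 [501.7 -64.4  11.1] [501.8 -64.9  10.8] [46.4 46.9  5.4]
pad_red 0.44 [265. 119. 305. 156.] top 12.0 [474.4  82.7  11.1] [474.7  82.5  10.7] [46.  46.5  5.1]
pad_grey_1 0.87 [254.  49. 294.  95.] top 12.0 [460.4 155.8  11.1] [460.8 155.4  11.2] [44.7 45.9  5.2]
pad_grey_1 0.73 [262. 118. 303. 156.] top 12.0 [474.   82.4  11.1] [473.6  83.   10.6] [46.  47.6  5.2]
pad_grey_1 0.65 [274. 174. 312. 215.] top 12.1 [487.9   9.2  11.1] [488.3   8.4  10.9] [46.2 47.2  5.3]
2 [ 429.15080092 -202.25278375  369.4949961 ] [-1.54275140e+01 -9.51039037e-04  5.77875534e-02] [ 430.3 -269.3  400.1]
post_40 0.95 [200. 166. 231. 200.] top 40.2 [ 381.9 -292.4   39.2] [ 382.  -292.8   39.2] [25.9 25.7  6. ]
post_40 0.77 [301. 166. 336. 204.] top 59.9 [ 505.6 -291.3   58.9] [ 506.2 -292.    58.7] [25.7 26.8  5.6]
post_40 0.71 [251. 113. 288. 146.] top 40.3 [ 449.2 -222.3   39.2] [ 449.5 -222.    39.2] [25.5 26.1  5.7]
5.575
```

View pics/w.png

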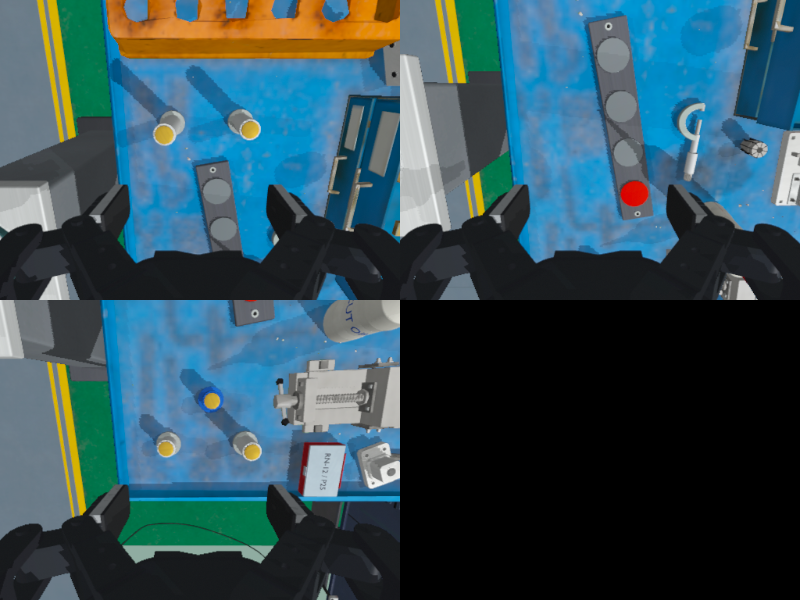

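Pads are spaced 75 mm and the tops sit at the right heights, so the measurements are consistent. Placing the first post.

```bash
cat >> h.py <<'E'
def pick_place(p,q,gz,hi=300):
    z=gz+155
    r.movep([*p,hi],down()); r.command_gripper(.65)
    r.move_straight([*p,z],v=120)
    r.command_gripper(0); o=r.get_obs(); print('grip',o['finger_gap'],o['finger_force'],np.round(o['position'],1))
    r.move_straight([*p,hi],v=150); print('lifted',r.get_obs()['finger_gap'],np.round(r.get_obs()['contact_force'],1))
    r.movep([*q,hi],down())
    r.move_straight([*q,z+16],v=150); r.hold(.2)
    t=r.move_straight([*q,z+9],v=20,threshold=6)
    o=r.get_obs(); print('down',t,np.round(o['position'],1),np.round(o['contact_force'],1))
    r.command_gripper(.65); r.hold(.1)
    r.move_straight([*q,hi],v=150); print('t',r.get_obs()['time'])
E
python3 - <<'E'
from h import *
pick_place((382,-292.5),(501.7,-64.6),30)
r.movep([440,-45+20,400],down()); r.hold(.2)
c,im,d=look('wrist','p1.png'); w=cloud(c,d)
for s in r.silhouettes('wrist','post_40'):
    q=w[s['region']]; q=q[~np.isnan(q[:,0])]; t=np.percentile(q[:,2],90); b=q[abs(q[:,2]-t)<4]
    print(s['confidence'],t,b.mean(0).round(1))
E
```

```text
grip 0.29531493351688115 59.35611069202423 [ 382.3 -292.8  186.1]
lifted 0.29157947310339705 [-0.3 -0.4 -2.5]
down True [502.1 -64.6 197.2] [-0.1  0.6  3.7]
t 12.575
0.93 51.14153892938045 [500.8 -64.5  50.2]
0.76 40.05633502733838 [ 449.  -219.6   39.1]
```

View pics/p1.png

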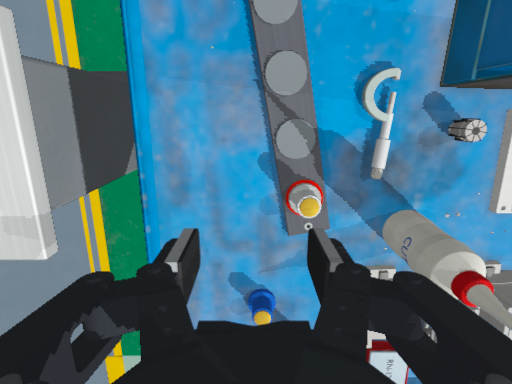

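The post stands on the red pad (px 305,198), within about 1 mm of its centre. The blue decoy (px 262,305) is untouched. Now the other three.

Run:
```python
from h import *
pick_place((505.7,-291.6),(487.9,9.0),38)
pick_place((495.4,275.6),(474.2,82.5),48,330)
pick_place((387.8,273.2),(460.6,155.6),64,350)
r.movep([440,20,430],down()); r.hold(.3)
c,im,d=look('wrist','p2.png'); w=cloud(c,d)
for s in r.silhouettes('wrist','post_40'):
    q=w[s['region']]; q=q[~np.isnan(q[:,0])]; t=np.percentile(q[:,2],90); b=q[abs(q[:,2]-t)<4]
    print(s['confidence'],t,b.mean(0).round(1))
print(r.get_obs()['time'])
```

```text
grip 0.30071127938217085 59.10067319869995 [ 506.1 -291.9  194.3]
lifted 0.3010093054068878 [ 0.1  0.  -1.5]
down True [488.3   9.  205.2] [-0.2 -0.6  4.1]
t 20.775
grip 0.3002668643790857 58.77008557319641 [495.8 275.7 204. ]
lifted 0.30205452790031406 [-0.2  0.6 -2.2]
down True [474.6  82.5 215. ] [-0.1  0.2  5.1]
t 28.2417
grip 0.30102764503261137 58.88923645019531 [388.2 273.4 219.9]
lifted 0.3053005782364974 [ 0.1  0.2 -1.6]
down True [461.  155.6 230.9] [-0.6  0.   4. ]
t 35.4333
0.97 111.16920113142822 [460.2 154.3 110.1]
0.96 33.32807543973234 [ 447.4 -210.9   33.5]
0.84 51.113533552747015 [499.  -63.3  50.2]
0.84 91.3504406245189 [474.   81.9  90.3]
0.65 71.13255994964653 [487.3   9.4  70.1]
36.5083
```

View pics/p2.png

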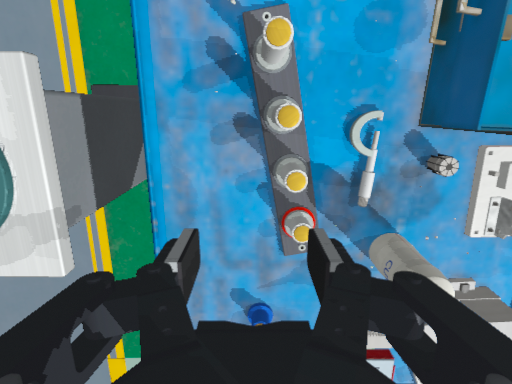

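All four posts stand on the pads in order, with tops at 51, 71, 91 and 111 mm as expected and each within about 3 mm of its pad's centre. The bottle and micrometer are where they were.

```bash
python3 -c "
from bench import r
print(r.hand_in())"
```

```text
the job is handed in; nothing more can be done
None
```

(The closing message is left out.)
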